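Find the roller sleeve that fits the spindle

ROBOT

A 6-joint arm with a two-finger parallel gripper is mounted at the origin on a cart in front of the work surface, level with it; the furniture and walls round the work are solid. World frame = base frame: x ahead of the robot, y to its left, z up, the work surface at z = 0. Lengths are in mm, angles in degrees, forces in N, time in s.
With the tool pointing down it reaches from about 350 to 850 mm from the base axis. Payload 8.1 kg.
Tool frame: the origin (TCP) lies on the centre line of the jaws, within the pads' length; the fingertips stand 19 mm ahead of it and the grasp point (between the pads) is the TCP (r.tip_reach is the z of the fingertips in the tool frame, in mm); z points along the fingers, y is the line along which they close (so a half turn about z gives the same grasp; the last joint's range is limited). The gripper opens to 85 mm and grips with 20 to 120 N. Pads are 22 mm wide; open, the fingers measure 114 mm over their backs; the gripper's body (76 mm by 85 mm) begins 54 mm behind the grasp point. The pads swing forward as they close: fully open they stand 13 mm farther back than shut.
Start: joints at [70.336, 7.471, 85.268, -0, 87.261, -4.893], TCP at [152.95, 580.182, 250.292] pointing down, gripper open.
Joint ranges: [-169.43, 169.43], [-51.17, 129.36], [1.28, 143.12], [-76.62, 256.62], [0, 156.53], [-152.29, 152.29]. Speed limits (degrees/s): [136.94, 136.94, 159.86, 180, 180, 180].

INTERFACE

Orientations are given as [roll, pitch, yaw] about the fixed x, y, z axes, in that order (R = Rz(yaw) Ry(pitch) Rx(roll)).
In Python, from bench import r gives the robot as it stands. The module is installed in compiled form; this text tells all that it offers.
- The arm moves only by the shell command python3 -m handwheel 'ROWS' [FORCE]. ROWS is JSON, a list of rows, each a list of 7 numbers: the shift along the tool's x, y, z in m, then the turn, a rotation vector about the tool's x, y, z in degrees, then the finger opening in m, from 0 to 0.0854. In form: [[tx, ty, tz, ax, ay, az, claw], ...]. A call has 1 to 8 rows; each row shifts and turns the commanded pose from where the row before left it, along the tool's axes as they then stand; what a row does not reach is not made up. A row lasts 1/12 s, in which the tool goes at most 41.7 mm and 7.16 degrees, less where a joint would pass 70% of its speed; a pose out of reach is approached as far as the arm can. A call with a gripper value outside its range is refused whole. The fingers move at their own pace and stop on an object; FORCE is the grip in N (left out, the last holds). Time passes only in rows, so rows that do not move let the fingers close. It gives the time, the measured TCP pose, the force, the opening and the grip force at its end, in the units of the state.
- r.sense(): the state, without advancing time (a new reading comes with each control period).
- r.snapshot(name): name is "scene" or "top" or "wrist"; returns (picture, depth): 480x640x3 uint8, blue, green, red; 480x640 float32, mm along the optical axis (not along the pixel's ray), 0 where there is no reading.
- r.calibration(name): a dict with "vfov" (degrees; the focal length in pixels is half the picture's height over the tangent of half this angle, whatever the lens; pixels are square), "cx", "cy" (the principal point, pixels), "dist" ([k1, k2, p1, p2, k3] as OpenCV has them; the pictures are not rectified), "rvec" (rotation vector, rad) and "tvec" (3), from world to camera coordinates, as OpenCV has them; the wrist camera has in their place "tool_from_camera" (4x4, takes a point from camera to tool coordinates, whose origin is the TCP and whose axes are the flange's). Camera axes: x right, y down, z forward; pixel columns grow to the right and rows downward; lengths in mm; the calibration is good to about 2 mm. A picture is of the moment at which its call begins: read the wrist's pose just before it. calibration takes no time and is no camera call.
- r.hand_in(): hands the job in; it is judged then, once.
The state is a dict: "time": time; "joint_pos": joint angles; "qd": joint speeds; "joint_efforts": joint torques, N m; "tool_pos": TCP position; "tcp_rot": TCP orientation; "ft_force": force on the tool from outside, world axes, zero at the start; "wrist_torque": the same for the moment, N m; "finger_gap": finger opening in mm; "grip_force": force on a finger pad.
Only numpy, scipy, OpenCV 4.12 (cv2) and the standard library are available. Lean on these libraries where they do the work, as an engineer would, in place of code of your own. Each camera call takes 0.05 s, during which the arm holds its last target. There are 200 camera calls.

TASK

Two look-alike wooden roller sleeves lie on the rack: one fits the dough roller's slanted steel spindle, the other has a narrow place hidden inside its bore and sticks part way. Find out which is which by sliding a sleeve onto the spindle without forcing it; leave the one that fits on the spindle, pushed fully home against the collar, and lay the misfit in the grey tray. Leave the other things on the worktop where they are.

Things in the scene. Friction and masses are not known exactly. Their poses are not given: they have to be found in the camera images.
- sleeve_a: a pale wooden roller sleeve (a tube with darker raised rings): 90 mm long, 52 mm outside diameter, bore 32 mm at both mouths, about 0.12 kg; looks the same as the other sleeve, and which of the two has the narrow place inside is not known. Origin at its centre, on its axis; its x axis runs along the bore (it may be rolled about it, and both ends are alike)
- sleeve_b: a pale wooden roller sleeve (a tube with darker raised rings): 90 mm long, 52 mm outside diameter, bore 32 mm at both mouths, about 0.12 kg; looks the same as the other sleeve, and which of the two has the narrow place inside is not known. Origin at its centre, on its axis; its x axis runs along the bore (it may be rolled about it, and both ends are alike)
- spindle: fixed bright steel pin, 24 mm diameter, 100 mm long, the last 18 mm tapering to an 8 mm nose; sticks out of a dark collar (56 mm diameter, 8 thick) and rises 20 degrees from level. Origin on its axis at the collar's face, 78 mm above the worktop; z axis along the pin to its nose (z = 0.100). A sleeve fully home touches the collar, centre at z = 0.045; the misfit sticks at about z = 0.10
- stand: the fixed dark steel stand that carries the spindle: base plate 150 x 84 x 14 mm and a 26 mm post behind the collar. Origin under the collar, at worktop height; its x axis points the way the spindle points, seen from above; z up
- rack: fixed dark wooden rack, 260 x 76 mm, base 10 mm thick; the sleeves lie on it end to end along its x axis, centres about 62 mm from its middle, axes 45 mm above the worktop, in V rests (38 mm high) 32 mm either side of each sleeve's centre, so that a sleeve can be gripped across its middle from above. Origin under its middle, z up
- tray: fixed grey open tray, outside 180 (along its x) x 150 (y) x 35 mm high, walls and floor 5 mm thick. Origin under its middle, z up. A sleeve lying flat in it has its axis 31 mm above the worktop
- pepper_mill: turned wooden pepper mill, 58 mm across, 170 mm tall, loose bystander; origin under its middle
- spice_jar: glass spice jar with a green cap, 46 mm across, 106 mm tall, loose bystander; origin under its middle
- lemon: yellow lemon, 71 x 53 x 51 mm, loose bystander; origin at its underside
- tin: food tin, 75 mm across, 58 mm tall, loose bystander; origin under its middle
Things that resemble listed ones, but are neither listed nor needed, are in the scene too. What is shaped like the sleeve_b but blue or red is not meant.

How it is judged (in metres and radians):
At the end, for the whole second after the job is handed in: The sleeve that fits is on the spindle, at rest and released, in line with it and fully home (its end within 5 mm of the collar); the misfit lies flat on the floor of the grey tray, inside its walls, at rest and released (((z of sleeve_a in the frame of spindle between 0.035 and 0.05 m and x of sleeve_a in the frame of spindle between -0.007 and 0.007 m and y of sleeve_a in the frame of spindle between -0.007 and 0.007 m and angle between the x axis of sleeve_a and the z axis of spindle, either way round below 0.12 rad and linear speed of each of sleeve_a, sleeve_b below 0.02 m/s and angular speed of each of sleeve_a, sleeve_b below 0.3 rad/s and x of sleeve_b in the frame of tray between -0.08 and 0.08 m and y of sleeve_b in the frame of tray between -0.065 and 0.065 m and z of sleeve_b in the frame of tray below 0.037 m and angle between sleeve_b's own x axis and vertical above 1.45 rad) or (z of sleeve_b in the frame of spindle between 0.035 and 0.05 m and x of sleeve_b in the frame of spindle between -0.007 and 0.007 m and y of sleeve_b in the frame of spindle between -0.007 and 0.007 m and angle between the x axis of sleeve_b and the z axis of spindle, either way round below 0.12 rad and linear speed of each of sleeve_b, sleeve_a below 0.02 m/s and angular speed of each of sleeve_b, sleeve_a below 0.3 rad/s and x of sleeve_a in the frame of tray between -0.08 and 0.08 m and y of sleeve_a in the frame of tray between -0.065 and 0.065 m and z of sleeve_a in the frame of tray below 0.037 m and angle between sleeve_a's own x axis and vertical above 1.45 rad))); the robot touches nothing.
It fails at once if a sleeve is forced against the spindle or its stand with more than 60 N (contact force between any of sleeve_a, sleeve_b and spindle above 60 N or contact force between any of sleeve_a, sleeve_b and stand above 60 N).
It fails at once if a bystander (pepper mill, spice jar, lemon, tin) is moved by more than 30 mm (distance of any of pepper_mill, spice_jar, lemon, tin from where it was at the start of the episode above 0.03 m).
It also fails if it takes over 72 s, if anything falls off the work surface, if the arm or the gripper's body presses on something with over 40 N, if the wrist force passes 120 N, or if a joint passes its speed limit or range.

## Working session

There is one attempt and no reset: what is moved stays moved. The work goes in short steps, Python scripts to look and compute and a shell command to move; the robot and the scene stay as the last step left them, time stands still between calls to the robot, and variables do not carry over. Pictures are saved under pics/ and viewed, at most 10 in all, crops included, and the job is handed in when it is done.

```bash
mkdir -p pics; cat > h.py <<'E'
import numpy as np, cv2
from bench import r
from scipy.spatial.transform import Rotation as R
def K(c):
    f=240/np.tan(np.radians(c['vfov'])/2); return np.array([[f,0,c['cx']],[0,f,c['cy']],[0,0,1.]])
def cam(name,s=None):
    """K, dist, world_from_cam R, t"""
    c=r.calibration(name)
    if 'rvec' in c:
        A=cv2.Rodrigues(np.array(c['rvec'],float))[0]; t=np.array(c['tvec'],float).ravel()
        return K(c),np.array(c['dist'],float),A.T,-A.T@t
    T=np.array(c['tool_from_camera'],float); s=s or r.sense()
    Rt=R.from_euler('xyz',s['tcp_rot'],degrees=True).as_matrix()
    return K(c),np.array(c['dist'],float),Rt@T[:3,:3],Rt@T[:3,3]+np.array(s['tool_pos'])
def cloud(name):
    s=r.sense(); img,d=r.snapshot(name); k,di,Rw,t=cam(name,s)
    v,u=np.mgrid[:480,:640]; p=cv2.undistortPoints(np.stack([u,v],-1).reshape(-1,1,2).astype(float),k,di).reshape(480,640,2)
    P=np.dstack([p,np.ones((480,640))])*d[...,None]
    W=P@Rw.T+t; W[d==0]=np.nan
    return img,d,W
E
python3 - <<'E'
from h import *
print(r.sense())
for n in("scene","top","wrist"):
    i,d,W=cloud(n); cv2.imwrite(f'pics/{n}0.png',i); np.savez(f'{n}0.npz',i=i,W=W); c=r.calibration(n); print(n,{k:np.round(v,3) for k,v in c.items()},np.mean(d==0))
E
```

```text
{'time': 0.0, 'joint_pos': array([ 7.03362090e+01,  7.51571979e+00,  8.53308698e+01,  1.37603575e-03,
        8.72598980e+01, -4.89297096e+00]), 'qd': array([ 0.06090353, -0.01664184, -0.02785411,  0.0355636 ,  0.04528825,
       -0.00714268]), 'joint_efforts': array([ 1.70257766e-05, -5.69384372e+01, -5.00562501e+01, -6.89283843e-05,
        1.43924786e-02, -6.38265206e-06]), 'tool_pos': array([152.76718909, 579.69240876, 249.22276421]), 'tcp_rot': array([-1.79894018e+02, -1.04521511e-02,  1.65229103e+02]), 'ft_force': array([0.40848204, 0.23995732, 0.37883615]), 'wrist_torque': array([ 0.0110904 , -0.00479737, -0.0177024 ]), 'grip_force': 0.0, 'finger_gap': 85.4041588149571}
scene {'vfov': np.float64(47.818), 'cx': np.float64(317.699), 'cy': np.float64(246.975), 'dist': array([-0.048,  0.   ,  0.   ,  0.   ,  0.   ]), 'rvec': array([ 2.182, -1.209,  0.447]), 'tvec': array([-177.662,  472.676, 1215.282])} 0.00419921875
top {'vfov': np.float64(51.034), 'cx': np.float64(324.547), 'cy': np.float64(240.718), 'dist': array([-0.114,  0.   ,  0.   ,  0.   ,  0.   ]), 'rvec': array([ 1.762, -2.231,  0.482]), 'tvec': array([ 283.354,  533.677, 1385.676])} 0.004189453125
wrist {'vfov': np.float64(71.538), 'cx': np.float64(319.557), 'cy': np.float64(243.029), 'dist': array([-0.049,  0.   ,  0.   ,  0.   ,  0.   ]), 'tool_from_camera': array([[  -0.   ,   -0.961,   -0.276,   70.795],
       [   1.   ,   -0.   ,    0.   ,    0.504],
       [  -0.   ,   -0.276,    0.961, -123.932],
       [   0.   ,    0.   ,    0.   ,    1.   ]])} 0.0037044270833333334
```

View pics/top0.png

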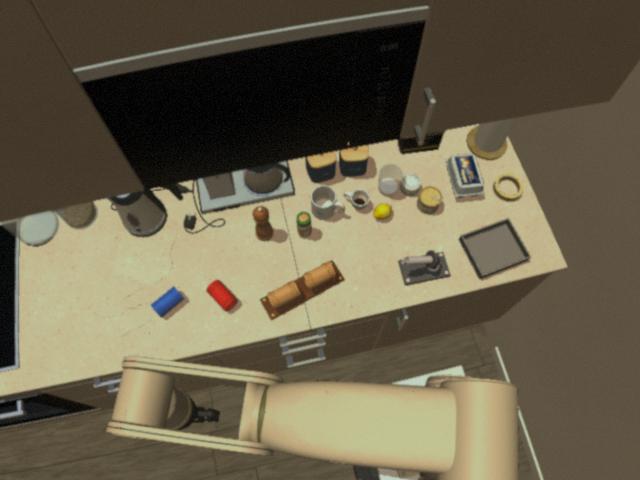

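View pics/scene0.png

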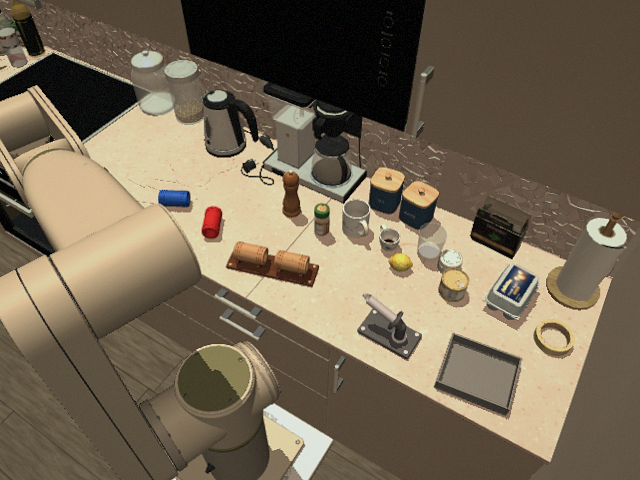

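The top view shows the rack at (302,290) with the two pale sleeves at (284,295) and (320,273). The spindle's nose is at (407,262) with its collar at (437,264), the tray is at (494,248), the mill at (262,222), the jar at (304,225), the lemon at (382,211) and the tin at (430,200).

Candidates are the pale pair on the rack, blue (168,302) and red (222,295). Only the pale ringed pair on the rack fits, since blue and red are excluded. In the scene view the pale pair is at (250,254) and (292,263), the spindle runs from (368,298) to (400,325), and the tray is at (480,372).

```bash
python3 - <<'E'
from h import *
for n,pts in (("top",dict(sl1=(284,295),sl2=(320,273),nose=(409,262),collar=(437,264),tray=(494,248),mill=(262,222),jar=(304,225),lemon=(382,211),tin=(430,200),cab=(250,100),cabedge=(250,45),handle=(420,130),table=(350,260))),("scene",dict(sl1=(250,254),sl2=(292,263),nose=(370,299),collar=(398,325),tray=(480,372),mill=(291,195),jar=(322,218),lemon=(400,262),tin=(454,285),tv=(300,50),table=(330,300)))):
    z=np.load(n+'0.npz'); W=z['W']
    for k,(u,v) in pts.items(): print(n,k,np.round(np.nanmedian(W[v-1:v+2,u-1:u+2].reshape(-1,3),0)))
t=cv2.imread('pics/top0.png')[235:325,250:350]; s=cv2.imread('pics/scene0.png')[225:370,215:435]
c=np.vstack([cv2.resize(s,(660,435),interpolation=2)]); t=cv2.resize(t,(165,150))
c=np.vstack([c,np.hstack([t,np.zeros((150,495,3),np.uint8)])]); cv2.imwrite('pics/crop1.png',c)
E
```

```text
top sl1 [461. 304.  67.]
top sl2 [504. 186.  73.]
top nose [462. -74. 109.]
top collar [ 455. -172.   55.]
top tray [ 481. -390.    2.]
top mill [684. 322. 120.]
top jar [659. 199.  98.]
top lemon [673. -59.  49.]
top tin [ 673. -222.   56.]
top cab [624. 288. 740.]
top cabedge [625. 271. 874.]
top handle [610. -73. 556.]
top table [550.  76.  -0.]
scene sl1 [451. 296.  63.]
scene sl2 [488. 178.  63.]
scene nose [462. -75. 116.]
scene collar [ 453. -163.   79.]
scene tray [ 483. -387.    4.]
scene mill [687. 313.  89.]
scene jar [658. 186.  82.]
scene lemon [662. -71.  49.]
scene tin [ 661. -231.   57.]
scene tv [620. 225. 625.]
scene table [475.  46.   1.]
```

View pics/crop1.png

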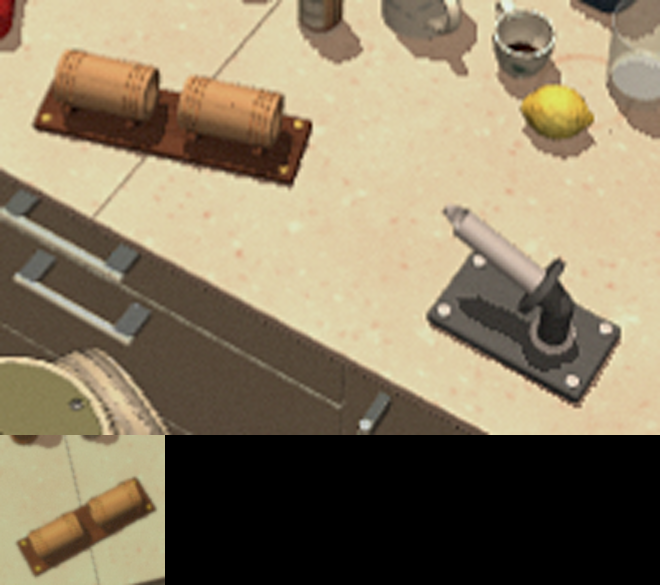

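The crop confirms the two pale ringed sleeves on the rack (at (107,85) and (232,112)) and the spindle with its collar (nose (455,215), collar (545,288)). Next I fit the geometry from both fixed cameras.

```bash
cat >> h.py <<'E'
from scipy.optimize import least_squares
def cyl(P,p0,a0,rad,fr=False):
    """fit cylinder axis; returns point (at mean of projections mid-extent), dir"""
    a0=np.array(a0,float)/np.linalg.norm(a0); e1=np.cross(a0,[0,0,1]);e1/=np.linalg.norm(e1);e2=np.cross(e1,a0)
    def un(q):
        a=a0+q[2]*e1+q[3]*e2; return p0+q[0]*e1+q[1]*e2,a/np.linalg.norm(a)
    def f(q):
        p,a=un(q); w=P-p; return np.linalg.norm(w-np.outer(w@a,a),axis=1)-(q[4] if fr else rad)
    s=least_squares(f,[0,0,0,0,rad],loss='soft_l1',f_scale=1.5); p,a=un(s.x); t=(P-p)@a
    res=f(s.x); lo,hi=np.percentile(t[abs(res)<4],[1,99])
    return p+a*(lo+hi)/2,a,(lo,hi),np.median(abs(res)),s.x[4]
def rel(pos,tx,s=None,cmd=None):
    """shift/turn (tool axes) from current pose to pos with tool x=tx, tool z down-ish"""
    s=s or r.sense(); Rc=R.from_euler('xyz',s['tcp_rot'],degrees=True).as_matrix()
    tx=np.array(tx,float)/np.linalg.norm(tx); y=np.cross([0,0,-1],tx); y/=np.linalg.norm(y); z=np.cross(tx,y)
    G=np.stack([tx,y,z],1)
    print('shift mm',np.round(Rc.T@(np.array(pos)-s['tool_pos']),1),'turn deg',np.round(R.from_matrix(Rc.T@G).as_rotvec(degrees=True),2),'goal-axes shift',np.round(G.T@(np.array(pos)-s['tool_pos']),1))
E
cat > fit.py <<'E'
from h import *
def sel(W,c,rxy,z0,z1):
    P=W.reshape(-1,3); m=(np.linalg.norm(P[:,:2]-c,axis=1)<rxy)&(P[:,2]>z0)&(P[:,2]<z1); return P[m]
def sleeves(W):
    for n,c in(('A',(456,300)),('B',(496,182))):
        P=sel(W,c,52,46,85); 
        if len(P)>40: o=cyl(P,np.array([*c,45.]),(-.34,.94,0),25.5); print(' sleeve',n,*[np.round(x,3) for x in o],len(P))
def spin(W):
    P=sel(W,(460,-105),60,82,125)
    if len(P)>20:
        o=cyl(P,np.array([460,-120,94.]),(.1,.93,.34),12); print(' spin',*[np.round(x,3) for x in o],len(P))
        p,a=o[0],o[1]; print('  axis at y=-165:',np.round(p+a*(-165-p[1])/a[1],1))
def tray(W):
    P=sel(W,(481,-388),140,25,42); print(' tray rect',cv2.minAreaRect(P[:,:2].astype(np.float32)),np.median(P[:,2]))
E
python3 - <<'E'
from fit import *
for n in('top','scene'):
    W=np.load(n+'0.npz')['W']; print(n); sleeves(W); spin(W); tray(W)
rel([480,240,260],[-.34,.94,0])
E
```

```text
top
 sleeve A [471.393 306.41   46.315] [-0.298  0.954  0.006] [-43.394  44.98 ] 1.661 25.5 504
 sleeve B [507.109 188.509  45.821] [-0.294  0.956  0.003] [-41.408  46.098] 1.571 25.5 483
 spin [ 468.664 -107.657   96.143] [0.061 0.985 0.16 ] [-40.611  67.38 ] 2.954 12.0 304
  axis at y=-165: [ 465.1 -165.    86.8]
 tray rect ((475.6355285644531, -384.2471008300781), (155.521484375, 186.86668395996094), 5.803701400756836) 32.98314221050782
scene
 sleeve A [466.265 307.255  46.998] [-0.281  0.96   0.   ] [-40.903  47.577] 1.807 25.5 527
 sleeve B [502.25  189.793  46.41 ] [-0.281  0.96   0.007] [-38.928  49.353] 1.83 25.5 541
 spin [ 463.788 -108.684   97.468] [0.088 0.99  0.113] [-42.306  67.278] 3.041 12.0 441
  axis at y=-165: [ 458.8 -165.    91. ]
 tray rect ((471.8894958496094, -382.70721435546875), (154.7128143310547, 178.71180725097656), 7.368309020996094) 33.1645354608155
shift mm [-403.  -245.2  -10.2] turn deg [-8.000e-02  3.000e-02  5.534e+01] goal-axes shift [-430.8  192.1  -10.5]
```

```bash
python3 -m handwheel '[[0,0,0,0,0,7,0.085],[0,0,0,0,0,7,0.085],[0,0,0,0,0,7,0.085],[0,0,0,0,0,7,0.085],[0,0,0,0,0,7,0.085],[0,0,0,0,0,7,0.085],[0,0,0,0,0,7,0.085],[0,0,0,0,0,7,0.085]]'
python3 -m handwheel '[[0,0,0,0,0,2.5,0.085],[-0.026,0.014,-0.002,0,0,0,0.085],[-0.026,0.014,-0.002,0,0,0,0.085],[-0.026,0.014,-0.002,0,0,0,0.085],[-0.026,0.014,-0.002,0,0,0,0.085],[-0.026,0.014,-0.002,0,0,0,0.085],[-0.026,0.014,-0.002,0,0,0,0.085],[-0.026,0.014,-0.002,0,0,0,0.085]]'
python3 -m handwheel '[[-0.026,0.014,-0.002,0,0,0,0.085],[-0.026,0.014,-0.002,0,0,0,0.085],[-0.026,0.014,-0.002,0,0,0,0.085],[-0.026,0.014,-0.002,0,0,0,0.085],[-0.026,0.014,-0.002,0,0,0,0.085],[-0.026,0.014,-0.002,0,0,0,0.085],[-0.026,0.014,-0.002,0,0,0,0.085],[-0.026,0.014,-0.002,0,0,0,0.085]]'
python3 -m handwheel '[[-0.024,0.001,-0.002,0,0,0,0.085],[0,0,0,0,0,0,0.085],[0,0,0,0,0,0,0.085],[0,0,0,0,0,0,0.085]]'
python3 - <<'E'
from fit import *
s=r.sense(); print(s['tool_pos'],s['tcp_rot'],s['joint_pos'])
i,d,W=cloud('wrist'); cv2.imwrite('pics/wrist1.png',i); sleeves(W)
E
```

```text
time: 0.82
tool_pos: [152.9, 580.0, 249.8]
tcp_rot: [-180.0, 0.0, 108.9]
ft_force: [0.1, -0.6, -0.1]
finger_gap: 85.1
grip_force: 0.0
time: 1.48
tool_pos: [299.9, 432.8, 264.1]
tcp_rot: [-180.0, 0.0, 106.7]
ft_force: [-0.0, -0.2, -0.0]
finger_gap: 85.1
grip_force: 0.0
time: 2.15
tool_pos: [467.0, 265.9, 280.1]
tcp_rot: [-180.0, 0.0, 106.7]
ft_force: [-0.3, 0.1, 0.1]
finger_gap: 84.8
grip_force: 0.0
time: 2.48
tool_pos: [473.9, 244.6, 282.0]
tcp_rot: [-180.0, -0.0, 106.7]
ft_force: [0.4, -0.7, -0.3]
finger_gap: 85.1
grip_force: 0.0
[473.89022273 244.64268442 281.97251442] [-1.79965559e+02 -2.32202711e-02  1.06702007e+02] [ 2.17785960e+01 -3.52343015e+00  9.32263597e+01  2.61771984e-02
  9.03293215e+01  5.07672490e+00]
 sleeve A [468.237 307.99   45.978] [-0.291  0.957 -0.002] [-40.102  46.813] 0.447 25.5 4438
 sleeve B [503.615 191.566  45.901] [-0.289  0.957  0.004] [-36.896  49.726] 0.428 25.5 3369
```

```bash
python3 -m handwheel '[[-0.026,-0.009,0.001,0,0,2,0.085],[-0.026,-0.01,0.001,0,0,2,0.085],[-0.026,-0.011,0.001,0,0,2,0.085],[-0.026,-0.011,0.001,0,0,2,0.085],[-0.026,-0.012,0.001,0,0,2,0.085],[-0.026,-0.009,0.001,0,0,2,0.085],[-0.026,-0.009,0.001,0,0,2,0.085],[-0.026,-0.009,0.001,0,0,2,0.085]]'
python3 -m handwheel '[[-0.026,0.001,0.001,0,0,2,0.085],[-0.026,0,0.001,0,0,2,0.085],[-0.026,0,0.001,0,0,2,0.085],[-0.026,0,0.001,0,0,0,0.085],[0,0,0,0,0,0,0.085],[0,0,0,0,0,0,0.085],[0,0,0,0,0,0,0.085]]'
python3 - <<'E'
from fit import *
s=r.sense(); print(s['tool_pos'],s['tcp_rot'],s['joint_pos'])
i,d,W=cloud('wrist'); cv2.imwrite('pics/wrist2.png',i); np.savez('wrist2.npz',i=i,W=W); spin(W); tray(W)
E
```

```text
time: 3.2
tool_pos: [430.0, 26.4, 274.2]
tcp_rot: [180.0, -0.0, 90.8]
ft_force: [0.8, -0.7, -0.3]
finger_gap: 85.1
grip_force: 0.0
time: 3.78
tool_pos: [427.6, -76.4, 270.2]
tcp_rot: [-180.0, -0.0, 84.8]
ft_force: [0.8, -0.1, -0.4]
finger_gap: 85.0
grip_force: 0.0
[427.58787507 -76.38796946 270.22948454] [-1.79995018e+02 -3.27102737e-02  8.47728954e+01] [-1.69233181e+01 -1.94972292e+01  1.08298113e+02  3.10279860e-02
  9.12106264e+01 -1.16955625e+01]
 spin [ 466.639 -100.823   96.121] [0.031 0.983 0.182] [-30.948  70.213] 2.453 12.0 3085
  axis at y=-165: [ 464.6 -165.    84.3]
 tray rect ((466.3802185058594, -314.8590087890625), (150.34832763671875, 51.85612487792969), 6.216883659362793) 33.33178105407245
```

View pics/wrist2.png

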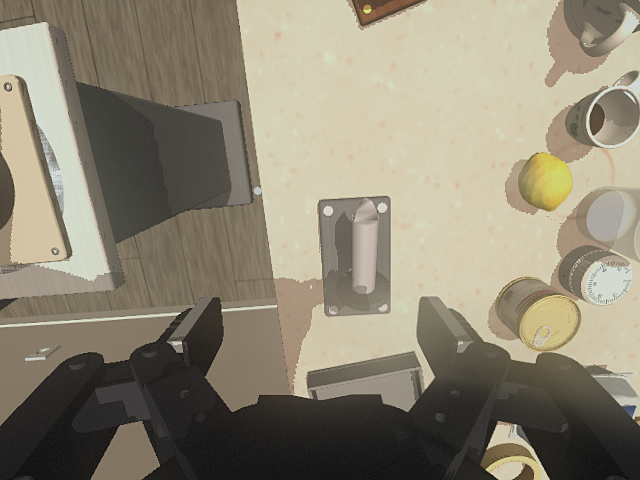

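The wrist view shows the pin from nose (367,205) to collar (363,290) on its base plate, the tray edge at (365,375), the lemon at (546,182) and the tin at (540,315). Next I refine the pin axis using only its cylindrical part.

```bash
cat >> fit.py <<'E'
def pin(W,p=(462,-165,78),yaw=86.,el=20.,fixel=False):
    P=sel(W,(460,-115),80,60,130); p=np.array(p,float)
    a=R.from_euler('ZY',[yaw,-el],degrees=True).apply([1,0,0])
    for k in range(8):
        w=P-p; t=w@a; rr=np.linalg.norm(w-np.outer(t,a),axis=1)
        m=(t>(14 if k>2 else 25))&(t<78)&(rr<(22 if k<3 else 15))
        if m.sum()<15: print('few',m.sum());return
        c,a,e,res,_=cyl(P[m],p+a*45,a,12); p=c+a*(-165-c[1])/a[1]
    # nose: farthest axial pts within 13mm
    w=P-p; t=w@a; rr=np.linalg.norm(w-np.outer(t,a),axis=1); nose=np.percentile(t[(rr<14)],99.5)
    print(' pin p(y=-165)',np.round(p,1),'yaw',np.round(np.degrees(np.arctan2(a[1],a[0])),2),'el',np.round(np.degrees(np.arcsin(a[2])),2),'res',round(res,2),m.sum(),'nose',np.round(p+a*nose,1)); 
    o=p+a*(nose-100); print('  origin by nose',np.round(o,1))
    return p,a,nose
E
python3 - <<'E'
from fit import *
for n in('top0','scene0','wrist2'):
    W=np.load(n+'.npz')['W']; print(n); pin(W)
    P=sel(W,(460,-165),130,9,19)   # base plate top
    print('  plate',cv2.minAreaRect(P[:,:2].astype(np.float32)),len(P))
E
```

```text
top0
 pin p(y=-165) [ 467.7 -165.    70.7] yaw 88.46 el 20.69 res 1.35 115 nose [470.7 -52.6 113.2]
  origin by nose [ 468.2 -146.1   77.9]
  plate ((471.57733154296875, -176.39393615722656), (200.2793731689453, 230.89236450195312), 12.939750671386719) 712
scene0
 pin p(y=-165) [ 461.9 -165.    71.8] yaw 86.31 el 19.55 res 1.07 202 nose [469.  -53.7 111.4]
  origin by nose [ 463.  -147.8   77.9]
  plate ((480.4761047363281, -173.15908813476562), (156.76748657226562, 233.1538543701172), 13.688862800598145) 1228
wrist2
 pin p(y=-165) [ 464.5 -165.    70.7] yaw 88.21 el 20.31 res 0.34 1192 nose [468.1 -51.4 112.7]
  origin by nose [ 465.1 -145.2   78. ]
  plate ((465.60498046875, -179.180419921875), (88.75334930419922, 230.7393798828125), 0.3848626911640167) 4766
```

```bash
python3 -m handwheel '[[0,0,0,0,0,-5.5,0.085],[0,0,0,0,0,-5.5,0.085],[0,0,0,0,0,-5.5,0.085],[0,0,0,0,0,-5.5,0.085],[0.019,0.0125,0.013,0,0,0,0.085],[0.019,0.0125,0.013,0,0,0,0.085],[0.019,0.0125,0.013,0,0,0,0.085],[0.019,0.0125,0.013,0,0,0,0.085]]'
python3 -m handwheel '[[0.019,0.0125,0.013,0,0,0,0.085],[0.019,0.0125,0.013,0,0,0,0.085],[0.019,0.0125,0.013,0,0,0,0.085],[0.019,0.0125,0.013,0,0,0,0.085],[0.019,0.0125,0.013,0,0,0,0.085],[0.019,0.0125,0.013,0,0,0,0.085],[0.019,0.0125,0.013,0,0,0,0.085],[0.024,0.0125,0.012,0,0,0,0.085]]'
python3 -m handwheel '[[0,0,0,0,0,0,0.085],[0,0,0,0,0,0,0.085],[0,0,0,0,0,0,0.085]]'
python3 - <<'E'
from fit import *
i,d,W=cloud('wrist'); cv2.imwrite('pics/wrist3.png',i); sleeves(W)
rel([503.8,190.5,45.5],[-.29,.957,0])
E
```

```text
time: 4.5
tool_pos: [453.7, 12.2, 218.0]
tcp_rot: [180.0, -0.0, 106.8]
ft_force: [0.8, 0.4, 1.0]
finger_gap: 85.0
grip_force: 0.0
time: 5.17
tool_pos: [503.7, 191.2, 114.5]
tcp_rot: [-180.0, 0.0, 106.8]
ft_force: [0.5, 0.2, 0.3]
finger_gap: 85.1
grip_force: 0.0
time: 5.42
tool_pos: [503.6, 189.9, 115.3]
tcp_rot: [-180.0, 0.0, 106.9]
ft_force: [-0.2, 0.3, 0.1]
finger_gap: 84.9
grip_force: 0.0
 sleeve A [472.574 293.816  45.913] [-0.292  0.957 -0.004] [-40.57   17.635] 0.404 25.5 12950
 sleeve B [503.708 191.346  45.897] [-0.289  0.957  0.001] [-37.292  49.644] 0.371 25.5 12345
shift mm [ 1.2  0.2 70.2] turn deg [ 0.02  0.01 -0.06] goal-axes shift [ 1.2  0.2 70.2]
```

```bash
python3 -m handwheel '[[0.002,0,0.02,0,0,0,0.085],[0,0,0.02,0,0,0,0.085],[0,0,0.02,0,0,0,0.085],[0,0,0.01,0,0,0,0.085],[0,0,0,0,0,0,0.085],[0,0,0,0,0,0,0.05],[0,0,0,0,0,0,0.045],[0,0,0,0,0,0,0.04]]' 25
python3 -m handwheel '[[0,0,0,0,0,0,0.04],[0,0,0,0,0,0,0.04],[0,0,0,0,0,0,0.04],[0,0,0,0,0,0,0.04],[0,0,0,0,0,0,0.04],[0,0,0,0,0,0,0.04]]'
```

```text
time: 6.13
tool_pos: [504.5, 190.9, 47.0]
tcp_rot: [179.9, 0.0, 106.7]
ft_force: [-8.5, -2.8, 16.4]
finger_gap: 51.6
grip_force: 23.5
time: 6.63
tool_pos: [504.4, 190.9, 47.2]
tcp_rot: [179.9, 0.0, 106.7]
ft_force: [-4.0, -1.4, 6.4]
finger_gap: 51.8
grip_force: 25.1
```

```bash
python3 -m handwheel '[[0,0,-0.01,0,0,0,0.04],[0,0,-0.02,0,0,0,0.04],[0,0,-0.02,0,0,0,0.04],[0,0,-0.02,0,0,0,0.04],[0,0,-0.02,0,0,0,0.04],[0,0,-0.02,0,0,0,0.04],[0,0,-0.01,0,0,4.6,0.04],[0,0,0,0,0,4.6,0.04]]'
python3 -m handwheel '[[0,0,0,0,0,4.6,0.04],[0,0,0,0,0,4.6,0.04],[0,0,0,0,5,0,0.04],[0,0,0,0,5,0,0.04],[0,0,0,0,5,0,0.04],[0,0,0,0,5,0,0.04],[0,0,0,0,0,0,0.04],[0,0,0,0,0,0,0.04]]'
python3 - <<'E'
from fit import *
i,d,W=cloud('wrist'); cv2.imwrite('pics/wrist4.png',i)
s=r.sense(); a=R.from_euler('ZY',[88.2,-20.2],degrees=True).apply([1,0,0]); o=np.array([465,-146,78])
print(s['tcp_rot'],s['joint_pos']); rel(o+a*165,a)
# sleeve as seen in tool frame
Rt=R.from_euler('xyz',s['tcp_rot'],degrees=True).as_matrix(); T=(W.reshape(-1,3)-s['tool_pos'])@Rt
m=(abs(T[:,0])<60)&(abs(T[:,1])<24)&(T[:,2]>-40)&(T[:,2]<10); P=T[m]
print(cyl(P,np.zeros(3),(1,0,0.),25.5),len(P))
E
```

```text
time: 7.3
tool_pos: [505.8, 191.5, 170.5]
tcp_rot: [179.6, -0.1, 97.3]
ft_force: [1.2, 0.9, -0.6]
finger_gap: 51.8
grip_force: 26.6
time: 7.97
tool_pos: [503.8, 189.5, 165.9]
tcp_rot: [180.0, -19.9, 88.2]
ft_force: [0.6, -0.2, -0.4]
finger_gap: 51.4
grip_force: 26.6
[179.95721345 -19.88038535  88.27006411] [  2.45203561  -2.89769481 107.09828054  20.53229041  75.19914513
  -1.00390173]
shift mm [-182.1  -28.5  -32.8] turn deg [0.02 0.32 0.07] goal-axes shift [-181.9  -28.3  -33.8]
(array([11.56548514, -0.6949963 ,  1.80546159]), array([ 9.99995246e-01, -3.07678840e-03,  2.04852810e-04]), (np.float64(-21.144016401542242), np.float64(44.2750966497729)), np.float64(0.3631399788298211), np.float64(25.5)) 21559
```

View pics/wrist4.png

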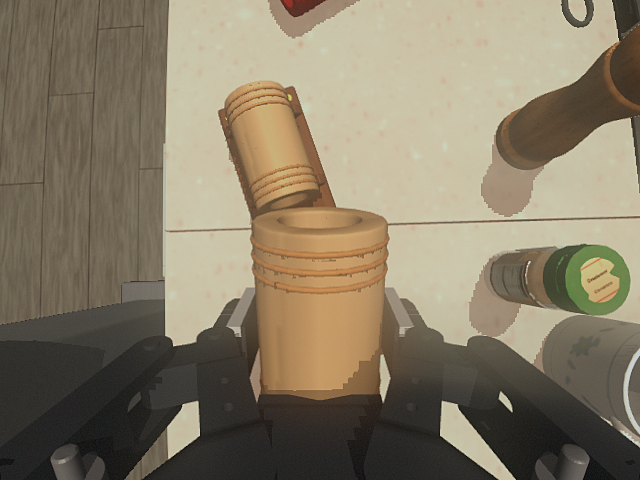

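The sleeve is held straight, with its upper mouth at (320,218) and sleeve A still on the rack at (268,140). I move to the pre-insertion pose.

```bash
python3 -m handwheel '[[-0.02,-0.005,-0.009,0,0.15,0,0.04],[-0.03,-0.005,-0.009,0,0.15,0,0.04],[-0.03,-0.005,-0.009,0,0,0,0.04],[-0.03,-0.005,-0.008,0,0,0,0.04],[-0.03,-0.005,0,0,0,0,0.04],[-0.03,-0.0025,0,0,0,0,0.04],[-0.01,0,0,0,0,0,0.04],[0,0,0,0,0,0,0.04]]'
python3 -m handwheel '[[0,0,0,0,0,0,0.04],[0,0,0,0,0,0,0.04],[0,0,0,0,0,0,0.04]]'
cat > chk.py <<'E'
from fit import *
s=r.sense(); a=R.from_euler('ZY',[88.2,-20.2],degrees=True).apply([1,0,0]); o=np.array([465,-146,78])
rel(o+a*100,a); print(s['time'],s['joint_pos'].round(1),'force along axis',(s['ft_force']@a).round(1),'tcp axial z',((s['tool_pos']-o)@a).round(1))
E
python3 chk.py; python3 - <<'E'
from fit import *
i,d,W=cloud('scene'); pin(W)
b=cv2.resize(i[230:370,280:460],(720,560),interpolation=2); cv2.imwrite('pics/pre.png',b)
E
```

```text
time: 8.68
tool_pos: [470.7, 9.4, 135.5]
tcp_rot: [-179.9, -20.2, 88.2]
ft_force: [0.4, -0.6, -0.7]
finger_gap: 51.9
grip_force: 26.7
time: 8.93
tool_pos: [471.3, 11.9, 136.6]
tcp_rot: [179.9, -20.3, 88.5]
ft_force: [-0.6, 0.0, -2.4]
finger_gap: 52.0
grip_force: 26.7
shift mm [-68.5  -1.6   0.3] turn deg [-0.03 -0.07  0.24] goal-axes shift [-68.5  -1.3   0.4]
8.9333 [-19.1  -5.  112.5  19.6  79.5 -22.4] force along axis -0.8 tcp axial z 168.5
 pin p(y=-165) [ 463.5 -165.    72.1] yaw 87.87 el 19.16 res 1.16 190 nose [467.6 -53.5 110.9]
  origin by nose [ 464.1 -147.9   78.1]
```

View pics/pre.png

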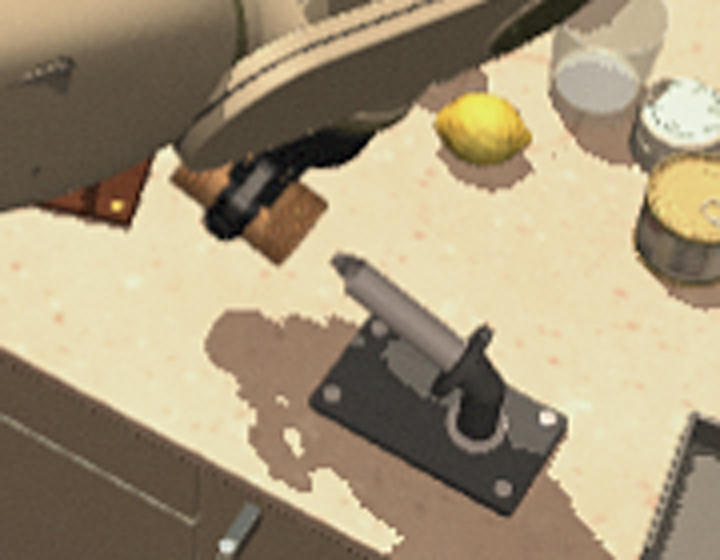

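The scene crop shows the sleeve's lower mouth at (295,235), lined up with the nose at (345,265) and the pin's axis. I slide in gently.

```bash
python3 -m handwheel '[[-0.004,-0.0005,-0.0015,0,0,0,0.04],[-0.006,0,0,0,0,0,0.04],[-0.006,0,0,0,0,0,0.04],[-0.006,0,0,0,0,0,0.04],[-0.006,0,0,0,0,0,0.04],[-0.006,0,0,0,0,0,0.04],[-0.004,0,0,0,0,0,0.04],[0,0,0,0,0,0,0.04]]'; python3 chk.py
python3 -m handwheel '[[-0.004,0,0,0,0,0,0.04],[-0.004,0,0,0,0,0,0.04],[-0.003,0,0,0,0,0,0.04],[0,0,0,0,0,0,0.04]]'; python3 chk.py
```

```text
time: 9.65
tool_pos: [469.0, -26.2, 123.6]
tcp_rot: [-180.0, -20.3, 88.3]
ft_force: [0.5, 0.5, -1.4]
finger_gap: 52.1
grip_force: 26.7
shift mm [-28.2  -0.3   1.4] turn deg [-0.06 -0.1   0.05] goal-axes shift [-28.2  -0.2   1.4]
9.65 [-23.5  -2.7 111.8  19.1  79.4 -26.7] force along axis -0.0 tcp axial z 128.2
time: 9.98
tool_pos: [468.9, -36.1, 120.1]
tcp_rot: [-180.0, -20.3, 88.3]
ft_force: [-0.2, 0.4, -1.0]
finger_gap: 52.0
grip_force: 26.7
shift mm [-17.7  -0.4   1.5] turn deg [-0.05 -0.09  0.1 ] goal-axes shift [-17.7  -0.4   1.5]
9.9833 [-24.5  -2.  111.5  19.   79.3 -27.8] force along axis -0.0 tcp axial z 117.7
```

```bash
python3 -m handwheel '[[-0.003,0,0,0,0,0,0.04],[-0.003,0,0,0,0,0,0.04],[-0.003,0,0,0,0,0,0.04],[-0.003,0,0,0,0,0,0.04],[0,0,0,0,0,0,0.04]]'; python3 chk.py
python3 -m handwheel '[[-0.001,0,0,0,0,0,0.04],[-0.001,0,0,0,0,0,0.04],[-0.001,0,0,0,0,0,0.04],[0,0,0,0,0,0,0.04]]'; python3 chk.py
```

```text
time: 10.4
tool_pos: [468.5, -47.4, 115.9]
tcp_rot: [-180.0, -20.3, 88.3]
ft_force: [-0.3, 0.6, -1.2]
finger_gap: 51.9
grip_force: 26.7
shift mm [-5.7 -0.4  1.5] turn deg [-0.05 -0.09  0.1 ] goal-axes shift [-5.7 -0.4  1.5]
10.4 [-25.7  -1.2 111.1  18.8  79.2 -29.1] force along axis 0.1 tcp axial z 105.7
time: 10.73
tool_pos: [468.5, -49.9, 115.0]
tcp_rot: [180.0, -20.3, 88.3]
ft_force: [-1.5, -0.2, -1.6]
finger_gap: 51.7
grip_force: 26.7
shift mm [-3.1 -0.5  1.5] turn deg [-0.04 -0.1   0.12] goal-axes shift [-3.1 -0.5  1.5]
10.7333 [-26.   -1.  111.   18.8  79.2 -29.4] force along axis -0.8 tcp axial z 103.1
```

```bash
python3 -m handwheel '[[-0.001,0,0,0,0,0,0.04],[-0.001,0,0,0,0,0,0.04],[-0.001,0,0,0,0,0,0.04],[0,0,0,0,0,0,0.04]]'; python3 chk.py
```

```text
time: 11.07
tool_pos: [468.5, -52.7, 114.0]
tcp_rot: [180.0, -20.3, 88.3]
ft_force: [0.6, -0.2, -0.8]
finger_gap: 52.2
grip_force: 26.8
shift mm [-0.1 -0.5  1.6] turn deg [-0.04 -0.1   0.12] goal-axes shift [-0.1 -0.5  1.6]
11.0667 [-26.3  -0.8 110.9  18.7  79.2 -29.7] force along axis -0.4 tcp axial z 100.1
```

```bash
python3 -m handwheel '[[-0.001,0,0,0,0,0,0.04],[-0.001,0,0,0,0,0,0.04],[-0.001,0,0,0,0,0,0.04],[0,0,0,0,0,0,0.04]]'; python3 chk.py
```

```text
time: 11.4
tool_pos: [468.7, -54.2, 113.6]
tcp_rot: [180.0, -20.4, 88.4]
ft_force: [0.9, 8.1, 3.4]
finger_gap: 51.7
grip_force: 26.9
shift mm [ 1.5 -0.8  1.7] turn deg [-0.03 -0.25  0.16] goal-axes shift [ 1.5 -0.8  1.7]
11.4 [-26.5  -0.6 110.8  18.8  79.2 -30. ] force along axis 8.8 tcp axial z 98.5
```

```bash
python3 -m handwheel '[[-0.001,0,0,0,0,0,0.04],[-0.001,0,0,0,0,0,0.04],[-0.001,0,0,0,0,0,0.04],[0,0,0,0,0,0,0.04]]'; python3 chk.py
```

```text
time: 11.73
tool_pos: [468.7, -54.9, 113.3]
tcp_rot: [180.0, -20.7, 88.4]
ft_force: [0.4, 18.1, 10.3]
finger_gap: 51.9
grip_force: 27.0
shift mm [ 2.2 -0.8  1.7] turn deg [-0.05 -0.49  0.21] goal-axes shift [ 2.2 -0.8  1.7]
11.7333 [-26.7  -0.4 110.7  19.   79.3 -30.3] force along axis 20.6 tcp axial z 97.8
```

It binds at z≈98 mm with an axial force of 21 N, matching the expected sticking point, so sleeve_b (the near one) is the misfit. I withdraw it and take it to the tray.

```bash
python3 -m handwheel '[[0.004,0,0,0,0,0,0.04],[0.008,0,0,0,0,0,0.04],[0.01,0,0,0,0,0,0.04],[0.012,0,0,0,0,0,0.04],[0.012,0,0,0,0,0,0.04],[0.012,0,0,0,0,0,0.04],[0.012,0,0,0,0,0,0.04],[0.01,0,0,0,0,0,0.04]]'; 
python3 -m handwheel '[[0,0,-0.02,0,-5,0,0.04],[0,0,-0.02,0,-5,0,0.04],[0,0,-0.02,0,-5,0,0.04],[0,0,-0.02,0,-5,-4,0.04],[0,0,-0.02,0,0,-4,0.04],[0,0,0,0,0,0,0.04],[0,0,0,0,0,0,0.04]]'
python3 - <<'E'
from fit import *
s=r.sense();print(s['tool_pos'],s['tcp_rot'],s['joint_pos'],s['ft_force'])
y=np.radians(96.6); rel([474,-384,200],[np.cos(y),np.sin(y),0])
E
```

```text
time: 12.4
tool_pos: [470.5, 18.3, 140.4]
tcp_rot: [180.0, -20.3, 88.4]
ft_force: [0.1, -0.4, -1.0]
finger_gap: 51.9
grip_force: 26.7
time: 12.98
tool_pos: [470.6, -0.0, 238.6]
tcp_rot: [179.6, -0.3, 96.3]
ft_force: [-0.2, -0.3, -2.0]
finger_gap: 51.9
grip_force: 26.8
[ 4.70648499e+02 -2.55340770e-02  2.38581142e+02] [179.6044539   -0.27330617  96.31658397] [ -6.51038071 -13.04132796 106.33686609   0.35500268  86.37952536
 -12.84743412] [-0.16558299 -0.30123702 -1.96260294]
shift mm [-382.2  -39.2   36.5] turn deg [ 0.4  -0.27 -0.28] goal-axes shift [-381.8  -40.8   38.6]
```

```bash
python3 -m handwheel '[[-0.024,-0.0025,0,0.4,-0.3,-0.3,0.04],[-0.024,-0.0025,0,0,0,0,0.04],[-0.024,-0.0025,0,0,0,0,0.04],[-0.024,-0.0025,0,0,0,0,0.04],[-0.024,-0.0025,0,0,0,0,0.04],[-0.024,-0.0025,0,0,0,0,0.04],[-0.024,-0.0025,0,0,0,0,0.04],[-0.024,-0.0025,0,0,0,0,0.04]]'; 
python3 -m handwheel '[[-0.024,-0.0025,0,0,0,0,0.04],[-0.024,-0.0025,0,0,0,0,0.04],[-0.024,-0.0025,0,0,0,0,0.04],[-0.024,-0.0025,0,0,0,0,0.04],[-0.024,-0.0025,0,0,0,0,0.04],[-0.024,-0.0025,0,0,0,0,0.04],[-0.024,-0.0025,0,0,0,0,0.04],[-0.012,-0.001,0,0,0,0,0.04]]'; 
python3 -m handwheel '[[0,0,0.015,0,0,0,0.04],[0,0,0.015,0,0,0,0.04],[0,0,0,0,0,0,0.04],[0,0,0,0,0,0,0.04],[0,0,0,0,0,0,0.04]]'
python3 - <<'E'
from fit import *
i,d,W=cloud('wrist'); cv2.imwrite('pics/tray.png',i); tray(W); i,d,W=cloud('scene'); cv2.imwrite('pics/tray_s.png',i)
s=r.sense();print(s['joint_pos'],s['ft_force'])
y=np.radians(96.6); rel([474,-384,34],[np.cos(y),np.sin(y),0])
E
```

```text
time: 13.65
tool_pos: [470.9, -194.9, 235.0]
tcp_rot: [-179.7, -0.1, 96.4]
ft_force: [0.1, -0.4, -0.9]
finger_gap: 51.7
grip_force: 26.8
time: 14.32
tool_pos: [472.9, -377.0, 234.9]
tcp_rot: [-179.7, -0.1, 96.4]
ft_force: [-0.1, 0.5, -2.5]
finger_gap: 51.6
grip_force: 26.8
time: 14.73
tool_pos: [474.2, -374.5, 207.4]
tcp_rot: [-179.8, -0.0, 96.6]
ft_force: [0.3, -0.3, -1.7]
finger_gap: 51.8
grip_force: 26.8
 tray rect ((472.9817810058594, -366.5971374511719), (150.9238739013672, 151.12808227539062), 7.297774791717529) 34.74295252256246
[-43.07151616   9.51845771  87.39809744  -0.14793486  83.10511198
 -49.67370325] [-0.49490523  0.86321844 -1.25577553]
shift mm [ -8.7  -1.4 174.5] turn deg [-0.13  0.08  0.02] goal-axes shift [ -8.9  -1.8 174.5]
```

View pics/tray.png

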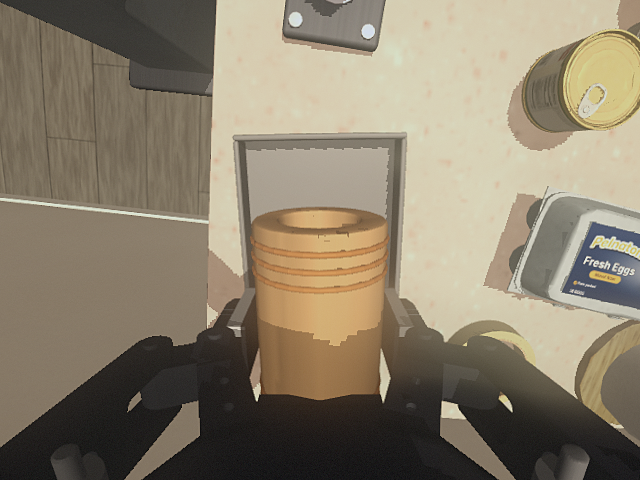

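The wrist view shows the sleeve centred above the tray (near wall at (320,135), side walls at columns 242 and 400). I lower it in.

```bash
python3 -m handwheel '[[-0.003,-0.001,0.02,0,0,0,0.04],[-0.003,-0.001,0.02,0,0,0,0.04],[-0.002,0,0.025,0,0,0,0.04],[0,0,0.025,0,0,0,0.04],[0,0,0.025,0,0,0,0.04],[0,0,0.025,0,0,0,0.04],[0,0,0.015,0,0,0,0.04],[0,0,0.008,0,0,0,0.04]]'; 
python3 -m handwheel '[[0,0,0.004,0,0,0,0.04],[0,0,0,0,0,0,0.04],[0,0,0.002,0,0,0,0.04],[0,0,0,0,0,0,0.04],[0,0,0,0,0,0,0.04]]'
```

```text
time: 15.5
tool_pos: [472.0, -382.2, 42.5]
tcp_rot: [-179.7, -0.1, 96.6]
ft_force: [0.2, -0.2, -2.0]
finger_gap: 52.0
grip_force: 26.8
time: 15.92
tool_pos: [473.4, -383.9, 39.9]
tcp_rot: [-179.9, 0.1, 96.6]
ft_force: [-0.3, -0.2, -2.0]
finger_gap: 51.8
grip_force: 26.8
```

```bash
python3 -m handwheel '[[0,0,0.002,0,0,0,0.04],[0,0,0.002,0,0,0,0.04],[0,0,0.001,0,0,0,0.04],[0,0,0,0,0,0,0.04],[0,0,0,0,0,0,0.04]]'; 
python3 -m handwheel '[[0,0,0.001,0,0,0,0.04],[0,0,0.001,0,0,0,0.04],[0,0,0,0,0,0,0.04],[0,0,0,0,0,0,0.04]]'
```

```text
time: 16.33
tool_pos: [472.6, -383.1, 33.3]
tcp_rot: [-179.8, 0.0, 96.6]
ft_force: [0.5, 0.6, -1.4]
finger_gap: 51.9
grip_force: 26.8
time: 16.67
tool_pos: [472.9, -383.4, 32.5]
tcp_rot: [-179.8, 0.0, 96.6]
ft_force: [-1.8, 3.0, 7.3]
finger_gap: 52.2
grip_force: 27.4
```

```bash
python3 -m handwheel '[[0,0,0,0,0,0,0.056],[0,0,0,0,0,0,0.06],[0,0,0,0,0,0,0.066],[0,0,0,0,0,0,0.066],[0,0,0,0,0,0,0.068],[0,0,-0.01,0,0,0,0.068],[0,0,-0.02,0,0,0,0.068],[0,0,-0.03,0,0,0,0.068]]'; 
python3 -m handwheel '[[0,0,-0.03,0,0,0,0.07],[0,0,-0.03,0,0,0,0.085],[0,0,-0.03,0,0,0,0.085],[0,0,-0.03,0,0,0,0.085],[0,0,-0.02,0,0,0,0.085],[0.025,0,0,0,0,-5,0.085],[0.025,0,0,0,0,-5,0.085],[0,0,0,0,0,0,0.085]]'
python3 - <<'E'
from fit import *
i,d,W=cloud('wrist'); cv2.imwrite('pics/tray2.png',i)
P=sel(W,(474,-383),75,40,75); print(cyl(P,np.array([474,-383,31.]),(-.11,.99,0),25.5),len(P))
rel([468.2,308,150],[-.291,.957,0])
E
```

```text
time: 17.33
tool_pos: [471.1, -381.5, 89.4]
tcp_rot: [-179.6, -0.2, 96.6]
ft_force: [-0.0, -0.5, 0.4]
finger_gap: 67.9
grip_force: 0.0
time: 18.0
tool_pos: [465.3, -330.7, 232.7]
tcp_rot: [-179.9, -0.1, 107.0]
ft_force: [-0.4, -0.2, -0.9]
finger_gap: 85.0
grip_force: 0.0
(array([ 472.17364552, -382.47479596,   30.91469106]), array([-0.11509358,  0.99335354,  0.00148503]), (np.float64(-42.897243077782285), np.float64(44.34461833180976)), np.float64(0.4197832122403451), np.float64(25.5)) 4038
shift mm [612.2 187.5  81.9] turn deg [-0.15  0.01 -0.15] goal-axes shift [611.7 188.9  82.5]
```

Sleeve_b lies flat in the middle of the tray (axis 30.9 mm high). Now for sleeve A.

```bash
python3 -m handwheel '[[0.028,0.0085,0,0,0,0,0.085],[0.028,0.0085,0,0,0,0,0.085],[0.028,0.0085,0,0,0,0,0.085],[0.028,0.0085,0,0,0,0,0.085],[0.028,0.0085,0,0,0,0,0.085],[0.028,0.0085,0,0,0,0,0.085],[0.028,0.0085,0,0,0,0,0.085],[0.028,0.0085,0,0,0,0,0.085]]'
python3 -m handwheel '[[0.028,0.0085,0,0,0,0,0.085],[0.028,0.0085,0,0,0,0,0.085],[0.028,0.0085,0,0,0,0,0.085],[0.028,0.0085,0,0,0,0,0.085],[0.028,0.0085,0,0,0,0,0.085],[0.028,0.0085,0,0,0,0,0.085],[0.028,0.0085,0,0,0,0,0.085],[0.028,0.0085,0,0,0,0,0.085]]'
python3 -m handwheel '[[0.028,0.0085,0.02,0,0,0,0.085],[0.028,0.0085,0.02,0,0,0,0.085],[0.028,0.0085,0.02,0,0,0,0.085],[0.028,0.0085,0.02,0,0,0,0.085],[0.028,0.0085,0.01,0,0,0,0.085],[0.01,0.008,0,0,0,0,0.085],[0,0,0,0,0,0,0.085],[0,0,0,0,0,0,0.085]]'
python3 -m handwheel '[[0,0,0,0,0,0,0.085],[0,0,0,0,0,0,0.085]]'
python3 - <<'E'
from fit import *
i,d,W=cloud('wrist'); cv2.imwrite('pics/wrist5.png',i); 
P=sel(W,(468,308),70,46,85); o=cyl(P,np.array([468,308,45.]),(-.29,.957,0),25.5); print(o)
rel([*o[0][:2],46],[-.291,.957,0])
E
```

```text
time: 18.72
tool_pos: [466.6, -98.9, 231.8]
tcp_rot: [-179.8, 0.0, 106.5]
ft_force: [-0.1, 0.3, 1.0]
finger_gap: 84.6
grip_force: 0.0
time: 19.38
tool_pos: [467.9, 135.5, 231.7]
tcp_rot: [-179.9, 0.0, 106.5]
ft_force: [0.5, 0.1, -0.4]
finger_gap: 84.9
grip_force: 0.0
time: 20.05
tool_pos: [473.1, 292.6, 141.1]
tcp_rot: [-179.8, 0.0, 106.6]
ft_force: [-0.9, -0.7, -0.6]
finger_gap: 85.0
grip_force: 0.0
time: 20.22
tool_pos: [473.3, 291.6, 141.6]
tcp_rot: [-179.9, 0.0, 106.5]
ft_force: [1.6, 0.3, 0.5]
finger_gap: 85.1
grip_force: 0.0
(array([467.87380943, 309.12154712,  45.96424433]), array([-2.91199105e-01,  9.56662144e-01,  7.89475231e-04]), (np.float64(-42.46966128524742), np.float64(44.689552031198986)), np.float64(0.3834276685402056), np.float64(25.5))
shift mm [18.3 -0.  95.7] turn deg [-0.13 -0.01 -0.38] goal-axes shift [18.4 -0.1 95.7]
```

```bash
python3 -m handwheel '[[0.009,0,0.01,0,0,-0.4,0.085],[0.009,0,0.01,0,0,0,0.085],[0,0,0.02,0,0,0,0.085],[0,0,0.02,0,0,0,0.085],[0,0,0.02,0,0,0,0.085],[0,0,0.01,0,0,0,0.085],[0,0,0.005,0,0,0,0.085],[0,0,0,0,0,0,0.085]]'
python3 -m handwheel '[[0,0,0,0,0,0,0.05],[0,0,0,0,0,0,0.045],[0,0,0,0,0,0,0.04],[0,0,0,0,0,0,0.04],[0,0,0,0,0,0,0.04],[0,0,0,0,0,0,0.04],[0,0,0,0,0,0,0.04]]' 25
python3 -m handwheel '[[0,0,-0.01,0,0,0,0.04],[0,0,-0.02,0,0,0,0.04],[0,0,-0.02,0,0,0,0.04],[0,0,-0.02,0,0,0,0.04],[0,0,-0.02,0,0,0,0.04],[0,0,-0.02,0,0,0,0.04],[0,0,-0.01,0,0,4.6,0.04],[0,0,0,0,0,4.6,0.04]]'
python3 -m handwheel '[[0,0,0,0,0,4.6,0.04],[0,0,0,0,0,4.6,0.04],[0,0,0,0,5,0,0.04],[0,0,0,0,5,0,0.04],[0,0,0,0,5,0,0.04],[0,0,0,0,5,0,0.04],[0,0,0,0,0,0,0.04],[0,0,0,0,0,0,0.04]]'
cat > held.py <<'E'
from fit import *
s=r.sense(); i,d,W=cloud('wrist'); cv2.imwrite('pics/wrist6.png',i)
a=R.from_euler('ZY',[88.2,-20.2],degrees=True).apply([1,0,0]); o=np.array([465,-146,78])
Rt=R.from_euler('xyz',s['tcp_rot'],degrees=True).as_matrix(); T=(W.reshape(-1,3)-s['tool_pos'])@Rt
m=(abs(T[:,0])<60)&(abs(T[:,1])<24)&(T[:,2]>-40)&(T[:,2]<10); c=cyl(T[m],np.zeros(3),(1,0,0.),25.5); print(c)
print(s['joint_pos'].round(1)); rel(o+a*165,a)
E
python3 held.py
```

```text
time: 20.93
tool_pos: [465.9, 309.4, 44.2]
tcp_rot: [-179.6, 0.0, 107.0]
ft_force: [-0.0, -0.5, -0.5]
finger_gap: 84.9
grip_force: 0.0
time: 21.52
tool_pos: [468.1, 310.2, 47.6]
tcp_rot: [-179.9, -0.0, 107.0]
ft_force: [-2.2, -0.6, 6.0]
finger_gap: 51.9
grip_force: 25.5
time: 22.18
tool_pos: [469.5, 310.7, 170.7]
tcp_rot: [179.8, -0.1, 97.6]
ft_force: [-0.0, 0.0, 0.5]
finger_gap: 51.8
grip_force: 26.5
time: 22.85
tool_pos: [467.7, 308.4, 166.2]
tcp_rot: [-179.8, -19.8, 88.4]
ft_force: [-0.1, 0.9, -0.9]
finger_gap: 51.7
grip_force: 26.5
(array([11.3270104 , -0.58987366,  2.15864637]), array([9.99997585e-01, 9.00609981e-04, 2.00459691e-03]), (np.float64(-20.444410034634522), np.float64(43.09848553344932)), np.float64(0.37150985646709067), np.float64(25.5))
[ 16.5  -3.2 107.4  20.   70.8  12.2]
shift mm [-293.1    9.7  -72.2] turn deg [-0.27  0.38  0.27] goal-axes shift [-292.6   11.4  -74.1]
```

```bash
python3 -m handwheel '[[-0.02,0.001,-0.011,-0.15,0.2,0.15,0.04],[-0.024,0.001,-0.011,-0.1,0.2,0.1,0.04],[-0.024,0.001,-0.011,0,0,0,0.04],[-0.024,0.001,-0.011,0,0,0,0.04],[-0.024,0.001,-0.011,0,0,0,0.04],[-0.024,0.001,-0.011,0,0,0,0.04],[-0.024,0.001,-0.01,0,0,0,0.04],[-0.024,0.001,0,0,0,0,0.04]]'
python3 -m handwheel '[[-0.024,0.001,0,0,0,0,0.04],[-0.024,0.001,0,0,0,0,0.04],[-0.024,0.002,0,0,0,0,0.04],[-0.02,0,0,0,0,0,0.04],[-0.01,0,0,0,0,0,0.04],[0,0,0,0,0,0,0.04],[0,0,0,0,0,0,0.04],[0,0,0,0,0,0,0.04]]'
python3 chk.py
```

```text
time: 23.57
tool_pos: [471.4, 105.9, 174.8]
tcp_rot: [179.8, -20.2, 88.4]
ft_force: [0.8, 0.4, -0.5]
finger_gap: 51.7
grip_force: 26.7
time: 24.23
tool_pos: [471.3, 12.3, 137.3]
tcp_rot: [-180.0, -20.3, 88.4]
ft_force: [0.6, -0.1, -1.6]
finger_gap: 52.0
grip_force: 26.7
shift mm [-69.1  -1.5   0.8] turn deg [-0.07 -0.14  0.15] goal-axes shift [-69.1  -1.4   0.9]
24.2333 [-19.1  -5.  112.4  19.7  79.6 -22.2] force along axis -0.6 tcp axial z 169.1
```

```bash
python3 -m handwheel '[[-0.004,-0.0008,-0.0012,0,0,0,0.04],[-0.006,0,0,0,0,0,0.04],[-0.006,0,0,0,0,0,0.04],[-0.006,0,0,0,0,0,0.04],[-0.006,0,0,0,0,0,0.04],[-0.006,0,0,0,0,0,0.04],[-0.006,0,0,0,0,0,0.04],[0,0,0,0,0,0,0.04]]'; python3 chk.py
python3 -m handwheel '[[-0.004,0,0,0,0,0,0.04],[-0.004,0,0,0,0,0,0.04],[-0.004,0,0,0,0,0,0.04],[-0.004,0,0,0,0,0,0.04],[-0.003,0,0,0,0,0,0.04],[-0.003,0,0,0,0,0,0.04],[0,0,0,0,0,0,0.04]]'; python3 chk.py
```

```text
time: 24.9
tool_pos: [468.8, -27.7, 123.2]
tcp_rot: [-179.9, -20.3, 88.2]
ft_force: [-0.7, 0.1, -2.4]
finger_gap: 51.6
grip_force: 26.7
shift mm [-26.7  -0.1   1.5] turn deg [-0.08 -0.14  0.02] goal-axes shift [-26.7  -0.1   1.6]
24.9 [-23.6  -2.6 111.7  19.1  79.4 -26.8] force along axis -0.7 tcp axial z 126.7
time: 25.48
tool_pos: [468.3, -47.7, 115.9]
tcp_rot: [-180.0, -20.3, 88.3]
ft_force: [0.4, -0.2, -1.9]
finger_gap: 51.9
grip_force: 26.7
shift mm [-5.4 -0.3  1.6] turn deg [-0.07 -0.14  0.06] goal-axes shift [-5.4 -0.3  1.6]
25.4833 [-25.8  -1.1 111.1  18.8  79.3 -29.1] force along axis -0.8 tcp axial z 105.4
```

```bash
python3 -m handwheel '[[-0.001,0,0,0,0,0,0.04],[-0.001,0,0,0,0,0,0.04],[-0.001,0,0,0,0,0,0.04],[-0.001,0,0,0,0,0,0.04],[0,0,0,0,0,0,0.04]]'; python3 chk.py; python3 -m handwheel '[[-0.001,0,0,0,0,0,0.04],[-0.001,0,0,0,0,0,0.04],[-0.001,0,0,0,0,0,0.04],[-0.001,0,0,0,0,0,0.04],[0,0,0,0,0,0,0.04]]'; python3 chk.py
```

```text
time: 25.9
tool_pos: [468.3, -51.0, 114.8]
tcp_rot: [-180.0, -20.3, 88.3]
ft_force: [-0.4, 0.2, -1.2]
finger_gap: 51.6
grip_force: 26.7
shift mm [-1.9 -0.3  1.7] turn deg [-0.06 -0.15  0.09] goal-axes shift [-1.9 -0.3  1.7]
25.9 [-26.2  -0.9 111.   18.8  79.2 -29.5] force along axis -0.2 tcp axial z 101.9
time: 26.32
tool_pos: [468.2, -54.9, 113.3]
tcp_rot: [-180.0, -20.3, 88.3]
ft_force: [-0.5, -0.8, 0.1]
finger_gap: 52.1
grip_force: 26.7
shift mm [ 2.2 -0.3  1.7] turn deg [-0.07 -0.15  0.08] goal-axes shift [ 2.2 -0.3  1.7]
26.3167 [-26.6  -0.6 110.9  18.7  79.2 -29.9] force along axis -0.8 tcp axial z 97.8
```

Zero force where the other stuck, so I continue.

```bash
python3 -m handwheel '[[-0.002,0,0,0,0,0,0.04],[-0.002,0,0,0,0,0,0.04],[-0.002,0,0,0,0,0,0.04],[-0.002,0,0,0,0,0,0.04],[0,0,0,0,0,0,0.04]]'; python3 chk.py
```

```text
time: 26.73
tool_pos: [467.9, -62.6, 110.4]
tcp_rot: [-180.0, -20.3, 88.3]
ft_force: [-0.4, 0.1, -1.1]
finger_gap: 51.8
grip_force: 26.7
shift mm [10.5 -0.2  1.6] turn deg [-0.07 -0.15  0.06] goal-axes shift [10.5 -0.3  1.6]
26.7333 [-27.4   0.  110.6  18.6  79.1 -30.7] force along axis -0.3 tcp axial z 89.5
```

```bash
python3 -m handwheel '[[-0.003,0,0,0,0,0,0.04],[-0.003,0,0,0,0,0,0.04],[-0.003,0,0,0,0,0,0.04],[-0.003,0,0,0,0,0,0.04],[-0.003,0,0,0,0,0,0.04],[0,0,0,0,0,0,0.04]]'; python3 chk.py
```

```text
time: 27.23
tool_pos: [467.4, -76.8, 105.1]
tcp_rot: [-179.9, -20.3, 88.3]
ft_force: [0.3, -0.1, -1.3]
finger_gap: 51.3
grip_force: 26.7
shift mm [25.7 -0.2  1.6] turn deg [-0.07 -0.15  0.06] goal-axes shift [25.7 -0.3  1.5]
27.2333 [-28.8   1.2 110.   18.4  79.  -32.3] force along axis -0.5 tcp axial z 74.3
```

```bash
python3 -m handwheel '[[-0.003,0,0,0,0,0,0.04],[-0.003,0,0,0,0,0,0.04],[-0.003,0,0,0,0,0,0.04],[-0.003,0,0,0,0,0,0.04],[-0.003,0,0,0,0,0,0.04],[0,0,0,0,0,0,0.04]]'; python3 chk.py
```

```text
time: 27.73
tool_pos: [467.0, -90.8, 99.9]
tcp_rot: [-180.0, -20.3, 88.3]
ft_force: [0.5, 0.4, -0.5]
finger_gap: 52.1
grip_force: 26.7
shift mm [40.6 -0.2  1.6] turn deg [-0.07 -0.15  0.06] goal-axes shift [40.6 -0.3  1.5]
27.7333 [-30.2   2.5 109.3  18.1  78.8 -33.7] force along axis 0.2 tcp axial z 59.4
```

```bash
python3 -m handwheel '[[-0.003,0,0,0,0,0,0.04],[-0.002,0,0,0,0,0,0.04],[-0.002,0,0,0,0,0,0.04],[0,0,0,0,0,0,0.04],[0,0,0,0,0,0,0.04]]'; python3 chk.py
```

```text
time: 28.15
tool_pos: [466.9, -96.9, 97.7]
tcp_rot: [-180.0, -20.4, 88.3]
ft_force: [0.0, 0.2, -1.1]
finger_gap: 52.1
grip_force: 26.7
shift mm [47.1 -0.3  1.7] turn deg [-0.07 -0.15  0.08] goal-axes shift [47.1 -0.4  1.6]
28.15 [-30.8   3.  109.   18.   78.8 -34.4] force along axis -0.2 tcp axial z 52.9
```

```bash
python3 -m handwheel '[[-0.001,0,0,0,0,0,0.04],[-0.001,0,0,0,0,0,0.04],[0,0,0,0,0,0,0.04],[0,0,0,0,0,0,0.04]]'; python3 chk.py
```

```text
time: 28.48
tool_pos: [466.9, -98.8, 97.1]
tcp_rot: [-180.0, -20.4, 88.3]
ft_force: [-0.0, 0.3, -0.4]
finger_gap: 51.7
grip_force: 26.7
shift mm [49.1 -0.3  1.7] turn deg [-0.06 -0.15  0.09] goal-axes shift [49.1 -0.4  1.6]
28.4833 [-31.    3.2 108.9  18.   78.8 -34.5] force along axis 0.1 tcp axial z 50.9
```

```bash
python3 -m handwheel '[[-0.001,0,0,0,0,0,0.04],[-0.001,0,0,0,0,0,0.04],[0,0,0,0,0,0,0.04],[0,0,0,0,0,0,0.04]]'; python3 chk.py
```

```text
time: 28.82
tool_pos: [466.8, -100.7, 96.3]
tcp_rot: [-180.0, -20.4, 88.3]
ft_force: [-0.7, -0.1, -1.3]
finger_gap: 51.8
grip_force: 26.7
shift mm [51.1 -0.3  1.7] turn deg [-0.07 -0.15  0.08] goal-axes shift [51.1 -0.4  1.5]
28.8167 [-31.2   3.4 108.8  18.   78.8 -34.7] force along axis -0.6 tcp axial z 48.9
```

```bash
python3 -m handwheel '[[-0.001,0,0,0,0,0,0.04],[-0.001,0,0,0,0,0,0.04],[0,0,0,0,0,0,0.04],[0,0,0,0,0,0,0.04]]'; python3 chk.py
```

```text
time: 29.15
tool_pos: [466.8, -101.6, 95.7]
tcp_rot: [-180.0, -20.5, 88.3]
ft_force: [0.2, 5.4, -0.3]
finger_gap: 51.9
grip_force: 26.9
shift mm [52.2 -0.3  1.6] turn deg [-0.07 -0.25  0.1 ] goal-axes shift [52.2 -0.4  1.3]
29.15 [-31.4   3.5 108.7  18.   78.8 -34.9] force along axis 5.0 tcp axial z 47.8
```

```bash
python3 -m handwheel '[[-0.001,0,0,0,0,0,0.04],[0,0,0,0,0,0,0.04],[0,0,0,0,0,0,0.04]]'; python3 chk.py
```

```text
time: 29.4
tool_pos: [466.8, -101.7, 95.7]
tcp_rot: [-180.0, -20.6, 88.3]
ft_force: [1.5, 9.0, 3.9]
finger_gap: 51.7
grip_force: 27.0
shift mm [52.3 -0.3  1.6] turn deg [-0.09 -0.35  0.11] goal-axes shift [52.3 -0.4  1.3]
29.4 [-31.4   3.6 108.7  18.1  78.8 -35. ] force along axis 9.8 tcp axial z 47.7
```

Contact with the collar at the expected depth (z≈46 mm). I release and back away along the fingers.

```bash
python3 -m handwheel '[[0,0,0.002,0,0,0,0.04],[0,0,0,0,0,0,0.054],[0,0,0,0,0,0,0.057],[0,0,0,0,0,0,0.06],[0,0,0,0,0,0,0.065],[0,0,0,0,0,0,0.075],[0,0,0,0,0,0,0.085],[0,0,0,0,0,0,0.085]]'
python3 -m handwheel '[[0,0,-0.01,0,0,0,0.085],[0,0,-0.02,0,0,0,0.085],[0,0,-0.02,0,0,0,0.085],[0,0,-0.03,0,0,0,0.085],[0,0,-0.03,0,0,0,0.085],[0.02,0,-0.03,0,0,0,0.085],[0.02,0,0,0,0,0,0.085],[0,0,0,0,0,0,0.085]]'
cat > fin.py <<'E'
from fit import *
a=R.from_euler('ZY',[88.2,-20.2],degrees=True).apply([1,0,0]); o=np.array([465,-146,78])
i,d,W=cloud('wrist'); cv2.imwrite('pics/fin.png',i)
w=W.reshape(-1,3)-o; t=w@a; rr=np.linalg.norm(w-np.outer(t,a),axis=1)
m=(t>5)&(t<120)&(rr<34)&(rr>16); c=cyl(W.reshape(-1,3)[m],o+a*45,a,25.5)
print('sleeve centre along axis',((c[0]-o)@a).round(1),'ends',np.round(((c[0]-o)@a)-(c[2][1]-c[2][0])/2,1),np.round(((c[0]-o)@a)+(c[2][1]-c[2][0])/2,1),'off',np.linalg.norm(np.cross(c[0]-o,a)).round(1),'ang',np.degrees(np.arccos(abs(c[1]@a))).round(2),m.sum())
i,d,W=cloud('scene'); cv2.imwrite('pics/finscene.png',cv2.resize(i[170:430,230:580],(700,520),interpolation=2))
E
python3 fin.py
```

```text
time: 30.07
tool_pos: [466.8, -102.9, 93.5]
tcp_rot: [-180.0, -20.3, 88.3]
ft_force: [0.7, -0.6, 0.2]
finger_gap: 85.2
grip_force: 0.0
time: 30.73
tool_pos: [468.2, -113.5, 243.3]
tcp_rot: [179.6, -20.2, 88.5]
ft_force: [0.4, -0.3, -0.4]
finger_gap: 85.1
grip_force: 0.0
sleeve centre along axis 48.6 ends 6.2 91.0 off 3.8 ang 0.14 6184
```

View pics/finscene.png

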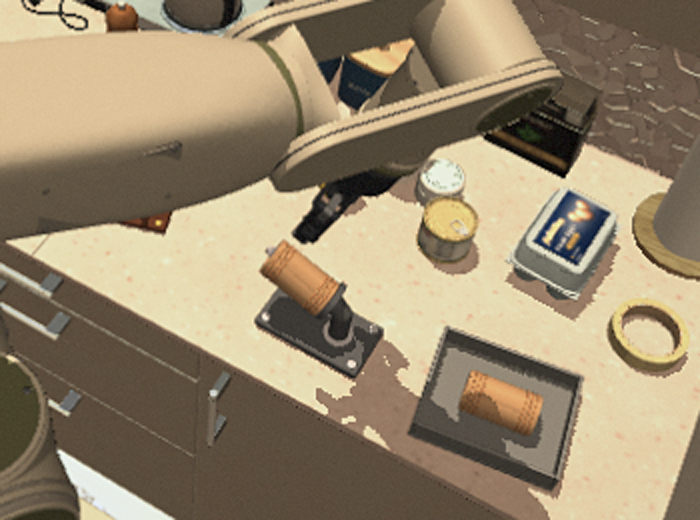

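View pics/fin.png

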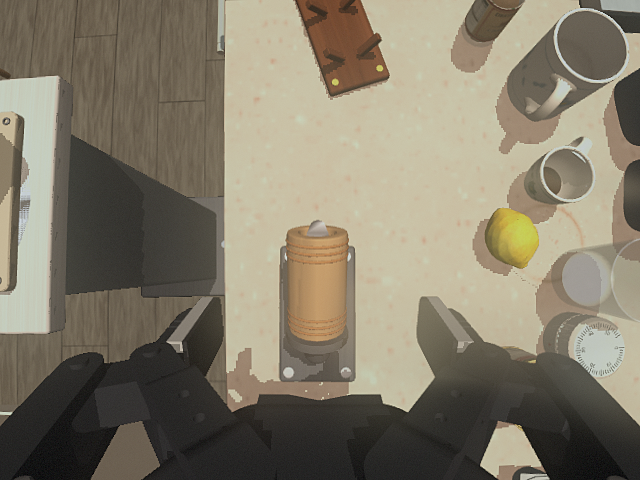

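The sleeve sits on the spindle against the collar (wrist view: lower end at (317,340) by the collar, nose showing at (317,228)). Its upper end is at z=91, so the centre is about 46 mm, 3.8 mm off-axis and parallel. The misfit lies flat in the tray at (502,402), and the bystanders in view are undisturbed.

```bash
python3 -c "
from bench import r
print(r.hand_in())"
```

```text
the job is handed in; nothing more can be done
None
```

I left sleeve_a, the one that fits, on the spindle against the collar and laid the misfit, sleeve_b, flat in the grey tray; the job is handed in (about 31 s used), but no verdict came back.

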